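Start the impeller welder from its bench control block

TASK

Start the welder from the control block on the bench just by pressing (nothing is to be picked up): first push down the raised end of the rocker switch until it has tipped fully over, then push the square key fully in, and last press the large mushroom button fully down and keep it down. The program finishes while still holding the mushroom button down. Do not press the small round button, and leave the loose parts that lie around where they are.

Things in the scene. Friction and masses are not known exactly. Their poses are not given: they have to be found in the camera images.
- rocker_raised_end (a point): Where to push the rocker switch: on the top face of its raised end, 20 mm from the pivot towards that end. The rocker is a black rocking paddle, 60 mm long along the plinth's y axis, 30 mm wide, 9 mm thick, pivoted across its middle on one of the grey housings; the end on the plinth's +y side (the robot's left) starts raised. This point starts about 115 mm above the bench and sinks about 8 mm when the rocker tips fully over; the housing's flat top is at 90 mm
- rocker (a joint): Angle of the rocker in rad: 0 raised end fully up (starts 0 to 0.05), 0.40 tipped fully over to the stop. Friction only, about 3 N at the push point; it stays where it is left
- key_top (a point): Centre of the top of the square key, a black key 32 x 32 mm that stands 20 mm out of its grey housing, top 110 mm above the bench
- key (a joint): How far the square key is pushed in, m: 0 out, 0.008 fully in at the stop. It moves straight down against about 3 N of friction and stays where it is left
- mushroom_top (a point): Centre of the flat top of the mushroom button, a black round head of 50 mm diameter on a stem, top 118 mm above the bench when released
- mushroom (a joint): How far the mushroom button is pressed, m: 0 released, 0.010 fully down at the stop. A spring returns it: it takes 2 N to start and 6 N fully down
- small_button_top (a point): Centre of the top of the small round button that must not be pressed: black, 21 mm diameter, stands 18 mm out of its housing, top 108 mm above the bench; sprung
- small_button (a joint): How far the small round button is pressed, m: 0 released, 0.006 fully down
- plinth: Fixed aluminium base box, 215 x 170 x 45 mm, that carries four grey control housings (each 70 x 70 mm and 45 mm high, in two rows of two with centres 38 mm either side of the origin in x and y, any control on any of the four places, flat tops at 90 mm above the bench). Origin on the bench below the middle of the four housings; x points away from the robot, y to its left. A ledge 57 mm wide runs along its robot side, 45 mm above the bench; cables of the room enter the box
- seal_near: Loose black rubber seal, 30 mm diameter, 10 mm high, lying on the plinth's ledge on the robot side; leave it alone. Origin at the centre of its underside
- cover_ring: Loose grey impeller cover ring, 113 mm diameter, 16 mm high, on the bench to the left of the control block; leave it alone. Origin at the centre of its underside
- plug: Loose steel plug gauge, 16 mm thick, 98 mm long, standing upright on the bench further to the left; leave it alone. Origin at the centre of its underside

How it is judged:
By the outcome, as a careful person would: the job done as asked, in the order asked, and still so for the second after the job is handed in, while the arm keeps its last pose, push and grip.
It also fails if it takes over 35 s, if anything falls off the work surface, if the arm or the gripper's body presses on something with over 40 N, if the wrist force passes 120 N, or if a joint passes its speed limit or range.

ROBOT

A 7-joint arm with a two-finger parallel gripper is mounted at the origin on a cart in front of the work surface, level with it; the furniture and walls round the work are solid. World frame = base frame: x ahead of the robot, y to its left, z up, the work surface at z = 0. Lengths are in m, angles in rad, forces in N, time in s.
With the tool pointing down it reaches from about 0.35 to 0.9 m from the base axis. Payload 8.1 kg.
Tool frame: the origin (TCP) lies between the finger pads; the fingertips stand 19 mm ahead of it and the grasp point (between the pads) is the TCP; z points along the fingers, y is the direction in which the jaws open and shut (so a half turn about z gives the same grasp; the last joint's range is limited). The gripper opens to 92 mm and grips with 3 to 60 N. Pads are 19 mm wide; open, the fingers measure 130 mm over their backs; the gripper's body (75 mm by 190 mm) begins 47 mm behind the grasp point.
Start: joints at [-1.432, 0.434, 0.025, 1.573, -0.012, 1.134, -0.075], TCP at [0.15, 0.607, 0.246] pointing down, gripper open.
Joint ranges: [-2.62, 2.62], [-0.44, 2.09], [-1.27, 1.32], [0.08, 2.57], [-1.32, 4.46], [0.12, 2], [-2.74, 2.74]. Speed limits (rad/s): [2.22, 2.22, 3.01, 3.01, 3.14, 3.14, 3.14].

INTERFACE

Orientations are given as [roll, pitch, yaw] about the fixed x, y, z axes, in that order (R = Rz(yaw) Ry(pitch) Rx(roll)).
In Python, from rig import get_obs, read_camera, calibration, sign_off gives the robot as it stands.
- The arm moves only by the tool apply_moves, never from a script. Its argument "moves" is a list of rows, each a list of 3 entries, a list of its own where there are three numbers: the shift along the tool's x, y, z in mm, then the turn, a rotation vector about the tool's x, y, z in rad, then the closure, from 0 (fully open) to 1 (shut). A call has 1 to 20 rows; each row is the pose to reach, as a shift and turn from the pose commanded when the call began, along the tool's axes at that moment; what a row does not reach only later rows make up. A row lasts 1/12 s, in which the tool goes at most 41.7 mm and 7.16 degrees, less where a joint would pass 70% of its speed; a pose out of reach is approached as far as the arm can. A call with a gripper value outside its range is refused whole. The fingers move at their own pace and stop on an object; the grip force is fixed at half the most. Time passes only in rows, so rows that repeat a pose let the fingers close. It gives the time, the measured TCP pose, the force and the opening at its end, in the units of the state.
- get_obs(): the state, without advancing time (a new reading comes with each control period).
- read_camera(name): name is "side" or "top" or "wrist"; returns (picture, depth): 384x512x3 uint8, blue, green, red; 384x512 float32, m along the optical axis (not along the pixel's ray), 0 where there is no reading.
- calibration(name): a dict with "vfov" (degrees; the focal length in pixels is half the picture's height over the tangent of half this angle, whatever the lens; pixels are square), "cx", "cy" (the principal point, pixels), "k1" (the pictures are not rectified: a ray, as slopes to the right and down, at radius r is drawn at 1 + k1 r^2 times it, then the intrinsics apply), "rvec" (rotation vector, rad) and "tvec" (3), from world to camera coordinates, as OpenCV has them. Camera axes: x right, y down, z forward; pixel columns grow to the right and rows downward; lengths in m; the calibration is good to about 2 mm. A picture is of the moment at which its call begins: read the wrist's pose just before it. calibration takes no time and is no camera call; for the wrist camera it gives the pose at the moment of the call.
- sign_off(): hands the job in, once; it reports no verdict.
The state is a dict: "time": time; "joint_positions": joint angles; "qvel": joint speeds; "tau": joint torques, N m; "ee_pos": TCP position; "tool_rot": TCP orientation; "force": force on the tool from outside, world axes, zero at the start; "ft_torque": the same for the moment, N m; "grip_width": opening from 0.0 (shut) to 1.0 (fully open).
Only numpy, scipy, OpenCV 4.12 (cv2) and the standard library are available. Lean on these libraries where they do the work, as an engineer would, in place of code of your own. Each camera call takes 0.05 s, during which the arm holds its last target.

## Working session

There is one attempt and no reset: what is moved stays moved. The work goes in short steps, Python scripts to look and compute and a tool call to move; the robot and the scene stay as the last step left them, time stands still between calls to the robot, and variables do not carry over. Pictures are saved under pics/ and viewed, and the job is handed in when it is done.

Besides the shell and the picture viewer there is one more tool, called in YAML: its name, and indented under it one key for each argument. apply_moves: Moves the arm, as the interface text tells. Its arguments: {"type":"object","properties":{"moves":{"type":"array"}},"required":["moves"]}

```bash
ls; mkdir -p pics; python3 - <<'E'
from rig import *
import cv2
o=get_obs()
for k in('time','ee_pos','tool_rot','force','grip_width'):print(k,o[k])
for n in('side','top'):
    c=calibration(n);print(n,c)
    p,d=read_camera(n);cv2.imwrite(f'pics/{n}0.png',p)
    import numpy as np; np.savez(f'{n}0.npz',p=p,d=d)
E
```

```text
pics
time 0.0
ee_pos [0.14958867 0.60632553 0.24495329]
tool_rot [-3.13999463e+00  1.27568086e-04  2.89972855e+00]
force [ 0.4757379  -0.44487876  0.16284207]
grip_width 0.9971585396046069
side {'vfov': 47.96539198833362, 'cx': 255.2924449191753, 'cy': 190.8110637004255, 'k1': -0.16177259314729087, 'rvec': array([ 2.13238371, -1.7031471 ,  0.4081457 ]), 'tvec': array([-0.13835107,  0.46782237,  0.81418437])}
top {'vfov': 43.73295140093964, 'cx': 254.12772223052633, 'cy': 189.64282293307525, 'k1': -0.10048422629638412, 'rvec': array([ 2.13684153, -2.19163727,  0.15429399]), 'tvec': array([-0.02427576,  0.51994353,  1.0768046 ])}
```

View pics/top0.png

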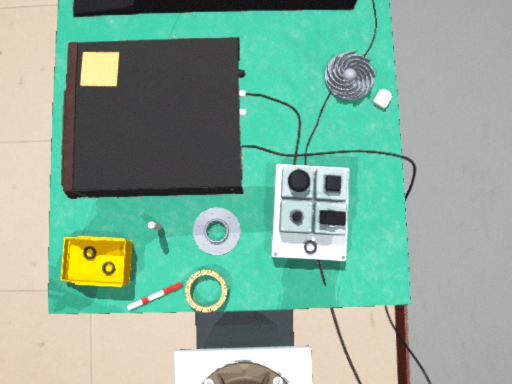

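View pics/side0.png

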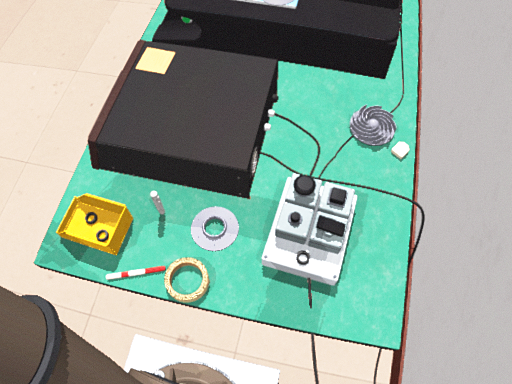

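The top view shows the block at about (312,212): mushroom far-left (299,181), key far-right (333,183), small button near-left (297,217), rocker near-right (332,217), and the seal at (310,246). I'll measure these next.

```bash
cat > h.py <<'E'
import numpy as np,cv2
from rig import *
def K(c):
    f=192/np.tan(np.radians(c['vfov'])/2);return f
def ray(c,u,v):
    f=K(c);x=(u-c['cx'])/f;y=(v-c['cy'])/f
    rd=np.hypot(x,y);r=rd
    for _ in range(30): r=rd/(1+c['k1']*r*r)
    s=r/rd if rd>0 else 1
    R=cv2.Rodrigues(c['rvec'])[0];t=c['tvec'].ravel()
    return -R.T@t, R.T@np.array([x*s,y*s,1.])
def onz(c,u,v,z):
    o,d=ray(c,u,v);return o+d*(z-o[2])/d[2]
def atd(c,u,v,dep):
    o,d=ray(c,u,v);return o+d*dep
def tri(rays):
    A=0;b=0
    for o,d in rays:
        d=d/np.linalg.norm(d);P=np.eye(3)-np.outer(d,d);A=A+P;b=b+P@o
    return np.linalg.solve(A,b)
def cloud(c,dep,u0,u1,v0,v1):
    out=np.full((v1-v0,u1-u0,3),np.nan)
    for v in range(v0,v1):
        for u in range(u0,u1):
            if dep[v,u]>0: out[v-v0,u-u0]=atd(c,u,v,dep[v,u])
    return out
E
python3 - <<'E'
from h import *
for n,(u0,u1,v0,v1) in dict(top=(262,362,155,270),side=(255,365,165,290)).items():
    z=np.load(f'{n}0.npz');p,d=z['p'],z['d'];c=calibration(n)
    cv2.imwrite(f'pics/{n}z.png',cv2.resize(p[v0:v1,u0:u1],None,fx=5,fy=5,interpolation=cv2.INTER_CUBIC)[:600])
    C=cloud(c,d,u0,u1,v0,v1)
    m=(p[v0:v1,u0:u1].max(2)<75).astype(np.uint8)
    k,l,s,ce=cv2.connectedComponentsWithStats(m)
    for i in range(1,k):
        if s[i,4]<25: continue
        pts=C[l==i];zz=pts[:,2];
        top=pts[zz>np.nanpercentile(zz,50)]
        print(n,i,s[i],ce[i]+[u0,v0],'med',np.nanmedian(pts,0).round(4),'z pct',np.nanpercentile(zz,[5,25,50,75,95]).round(4))
    g=C[...,2]
    h=(g>0.08)&(g<.097)
    print('tops mean',np.nanmean(C[h],0), 'range',np.nanmin(C[h],0),np.nanmax(C[h],0))
    r=cv2.minAreaRect(np.float32(C[h][:,:2]*1000));print(r)
    h=(g>0.075); r=cv2.minAreaRect(np.float32(C[h][:,:2]*1000));print(r)
E
```

```text
top 4 [ 26  15  22  22 360] [298.55277778 180.76111111] med [ 0.5252 -0.1322  0.1177] z pct [0.1133 0.1161 0.1177 0.1193 0.1213]
top 5 [ 64  21  14  15 203] [332.45320197 183.17241379] med [ 0.5197 -0.2065  0.1102] z pct [0.1046 0.109  0.1102 0.1113 0.1135]
top 6 [30 57  9  9 67] [296.35820896 216.11940299] med [ 0.4503 -0.1253  0.1081] z pct [0.0955 0.1067 0.1081 0.1093 0.1117]
top 7 [ 58  56  25  14 330] [331.94848485 217.53636364] med [ 0.4441 -0.2016  0.1116] z pct [0.1058 0.1086 0.1116 0.114  0.1172]
tops mean [ 0.48212905 -0.16279071  0.09022486] range [ 0.40935352 -0.24420476  0.08008248] [ 0.56388835 -0.09053024  0.09699107]
((487.026611328125, -167.54107666015625), (144.84768676757812, 147.36387634277344), 85.34767150878906)
((486.98779296875, -167.50439453125), (144.96640014648438, 147.2960205078125), 85.24502563476562)
side 5 [ 39   6  21  25 187] [304.2513369  186.01604278] med [ 0.5154 -0.1337  0.1159] z pct [0.0913 0.1137 0.1159 0.1173 0.1189]
side 8 [66 14 44  9 50] [343.16 183.  ] med [ 0.6056 -0.2239  0.0138] z pct [0.0094 0.0109 0.0138 0.0177 0.0203]
side 10 [ 75  25  16  15 117] [338.44444444 198.47863248] med [ 0.5078 -0.2121  0.1084] z pct [0.0951 0.1023 0.1084 0.1101 0.1115]
side 12 [36 49  9  9 50] [294.9  218.88] med [ 0.4444 -0.1271  0.1046] z pct [0.0938 0.0986 0.1046 0.1082 0.1096]
side 13 [ 62  51  28  21 348] [330.43965517 225.86494253] med [ 0.4423 -0.2022  0.1104] z pct [0.1053 0.1079 0.1104 0.1128 0.1158]
tops mean [ 0.47564724 -0.16339427  0.08969827] range [ 0.40725938 -0.24407949  0.08000259] [ 0.56430168 -0.08881575  0.09691311]
((486.013427734375, -166.54055786132812), (145.6979217529297, 147.4312744140625), 85.18885040283203)
((485.73077392578125, -166.4946746826172), (145.958740234375, 147.7489776611328), 85.06311798095703)
```

View pics/topz.png

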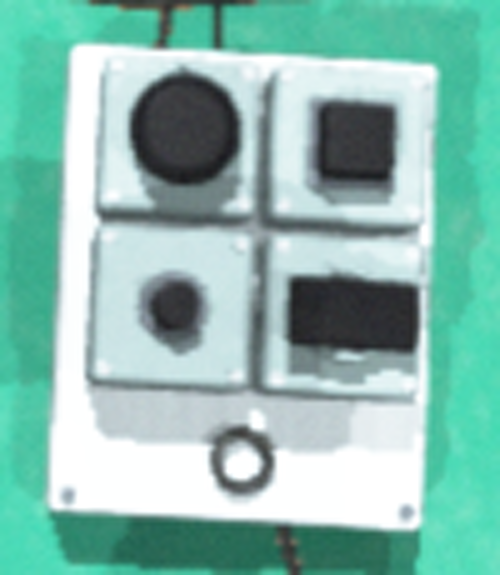

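View pics/sidez.png

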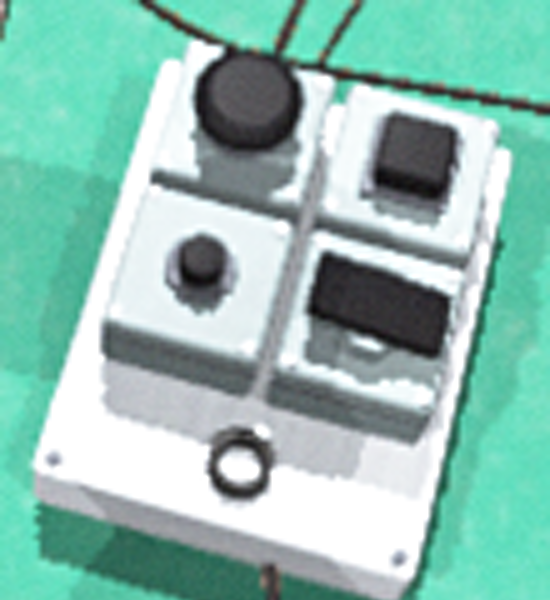

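Both views agree. The plinth origin is about (0.4865, -0.167) with yaw about -0.085. That puts the rocker push point at (0.447, -0.182), z 0.115–0.117, the key at (0.521, -0.207), z 0.110, and the mushroom at (0.527, -0.132), z 0.118. I'll go over with the fingers closed, turned so the jaws lie along x.

apply_moves:
  moves:
    - [[-304,-190,-5],[0,0,1.4],1]
    - [[-304,-190,-5],[0,0,1.4],1]
    - [[-304,-190,-5],[0,0,1.4],1]
    - [[-304,-190,-5],[0,0,1.4],1]
    - [[-304,-190,-5],[0,0,1.4],1]
    - [[-304,-190,-5],[0,0,1.4],1]
    - [[-304,-190,-5],[0,0,1.4],1]
    - [[-304,-190,-5],[0,0,1.4],1]
    - [[-478,-699,20],[0,0,1.4],1]
    - [[-478,-699,20],[0,0,1.4],1]
    - [[-478,-699,20],[0,0,1.4],1]
    - [[-478,-699,20],[0,0,1.4],1]
    - [[-478,-699,20],[0,0,1.4],1]
    - [[-478,-699,20],[0,0,1.4],1]
    - [[-478,-699,20],[0,0,1.4],1]
    - [[-478,-699,20],[0,0,1.4],1]
    - [[-478,-699,20],[0,0,1.4],1]
    - [[-478,-699,20],[0,0,1.4],1]
    - [[-478,-699,20],[0,0,1.4],1]
    - [[-478,-699,20],[0,0,1.4],1]

```text
time: 1.77
ee_pos: [0.4392, -0.1304, 0.2283]
tool_rot: [3.141, -0.0, 1.5]
force: [0.5, 0.1, -0.2]
grip_width: 0.003
```

```bash
python3 - <<'E'
from h import *
o=get_obs();print(o['ee_pos'],o['qvel'].round(2),o['joint_positions'].round(2))
n='wrist';c=calibration(n);p,d=read_camera(n)
np.savez('w0.npz',p=p,d=d,**c);cv2.imwrite('pics/w0.png',p)
print(c['tvec'],get_obs()['ee_pos'])
m=(p.max(2)<75).astype(np.uint8)
k,l,s,ce=cv2.connectedComponentsWithStats(m)
for i in range(1,k):
    if s[i,4]<200: continue
    v,u=np.nonzero(l==i)
    P=np.array([atd(c,a,b,d[b,a]) for a,b in zip(u,v) if d[b,a]>0])
    if len(P)==0: continue
    t=P[P[:,2]>np.percentile(P[:,2],40)]
    r=cv2.minAreaRect(np.float32(P[:,:2]*1000))
    print(s[i],P.mean(0).round(4),np.percentile(P[:,2],[5,50,95]).round(4),np.round(r[0],1),np.round(r[1],1),r[2])
E
```

```text
[ 0.43923426 -0.13036124  0.2282814 ] [ 1.03  0.46  0.28 -0.34 -0.41  0.05  1.49] [-0.45  0.2   0.74  2.03 -0.16  0.97  0.31]
[-0.44747132 -0.12792327  0.34503294] [ 0.43935685 -0.13918412  0.22886119]
[ 319    0  193  143 8024] [ 0.5638 -0.0046  0.1161] [0.0384 0.1327 0.1522] [597.3   3.5] [148.7 165.3] 42.75186538696289
[461 130  51  42 208] [ 0.7155 -0.1298  0.0184] [0.0093 0.0184 0.0279] [ 713.4 -131.4] [65.6 15.1] 49.47941207885742
[388 144  34 135 413] [ 0.6049 -0.1969  0.0175] [0.0092 0.0168 0.028 ] [ 618.7 -200.7] [ 38. 185.] 4.653147220611572
[ 331  174   55   46 1723] [ 0.5249 -0.1364  0.117 ] [0.1143 0.1181 0.1194] [ 525.7 -145.1] [57.5 46.7] 84.27149963378906
[252 235  11  60 495] [ 0.4403 -0.1167  0.249 ] [0.2188 0.2439 0.2916] [ 440.2 -110.5] [23.5  4.6] 88.85038757324219
[ 31 236  71  29 258] [ 0.0527 -0.2986 -0.135 ] [-0.7149 -0.0328 -0.0164] [-119.3 -415.9] [785.1  59.3] 30.390321731567383
[ 73 248  43  13 320] [-0.2035 -0.589  -0.6835] [-0.7266 -0.68   -0.6449] [-204.3 -588.6] [168.8   8.3] 0.18140031397342682
[ 265  250  109   82 7295] [ 0.4584 -0.1016  0.2913] [0.2824 0.2984 0.2999] [ 487.6 -153.8] [ 34.6 147.4] 31.77741241455078
[ 137  253  113   85 7475] [ 0.4264 -0.0982  0.2955] [0.2837 0.2986 0.2999] [ 421.8 -108. ] [32.  32.9] 85.88452911376953
[    0   308   512    76 18757] [ 0.4423 -0.1067  0.3121] [0.3088 0.3138 0.3181] [ 523.4 -220.7] [100.9 368.7] 35.35248947143555
```

View pics/w0.png

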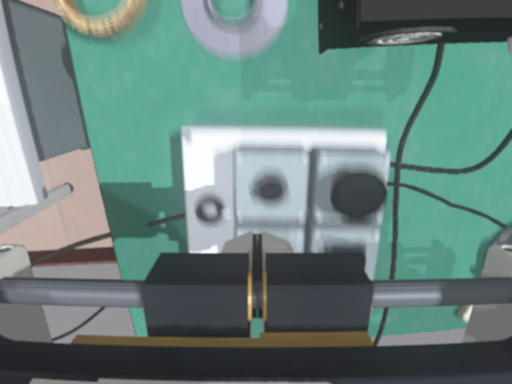

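The wrist view shows the small button at (270,187) and the mushroom at (357,194). The rocker and key are hidden behind the fingers, and the arm was still settling. I'll let it settle before correcting.

apply_moves:
  moves:
    - [[0,0,0],[0,0,0],1]
    - [[0,0,0],[0,0,0],1]
    - [[0,0,0],[0,0,0],1]

```text
time: 2.07
ee_pos: [0.4394, -0.1275, 0.228]
tool_rot: [-3.141, -0.001, 1.501]
force: [-0.3, 0.0, -0.1]
grip_width: 0.007
```

apply_moves:
  moves:
    - [[-30,7,20],[0,0,0],1]
    - [[-50,11.5,40],[0,0,0.015],1]
    - [[-50,11.5,60],[0,0,0.015],1]
    - [[-50,11.5,74],[0,0,0.015],1]
    - [[-50,11.5,74],[0,0,0.015],1]
    - [[-50,11.5,74],[0,0,0.015],1]
    - [[-50,11.5,74],[0,0,0.015],1]

```text
time: 2.65
ee_pos: [0.4481, -0.1783, 0.155]
tool_rot: [3.141, -0.0, 1.487]
force: [0.3, -0.5, -0.3]
grip_width: 0.004
```

```bash
python3 - <<'E'
from h import *
o=get_obs();print(o['ee_pos'],o['force'],abs(o['qvel']).max())
for n in('side','top'):
    p,d=read_camera(n);cv2.imwrite(f'pics/{n}1.png',cv2.resize(p[100:290,220:400],None,fx=3,fy=3,interpolation=cv2.INTER_CUBIC))
print(get_obs()['ee_pos'])
E
```

```text
[ 0.44811136 -0.17825772  0.15501863] [ 0.30466444 -0.51564473 -0.25020693] 0.010302693920572672
[ 0.44835256 -0.17867206  0.15530514]
```

View pics/side1.png

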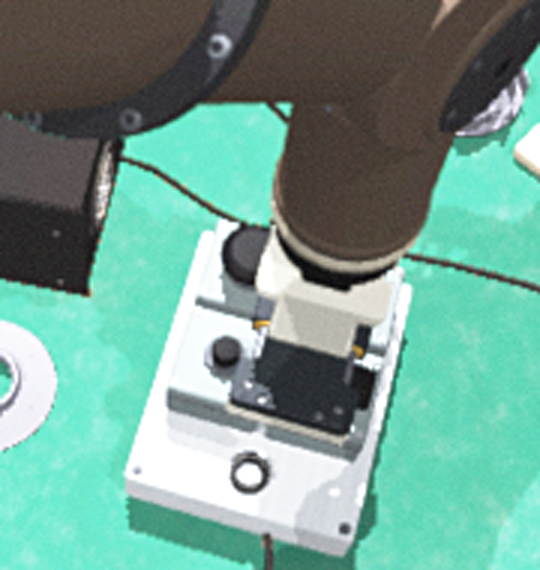

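View pics/top1.png

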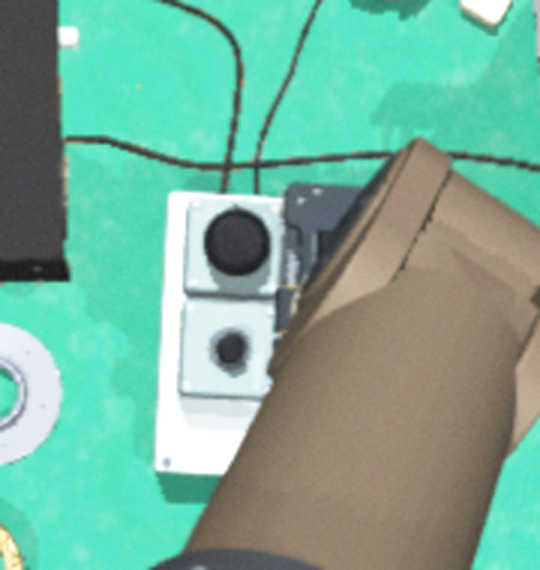

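The gripper is over the rocker's raised end and clear of the small button. I'll push down in small steps and watch the force.

apply_moves:
  moves:
    - [[0,0,10],[0,0,0],1]
    - [[0,0,17],[0,0,0],1]
    - [[0,0,19],[0,0,0],1]
    - [[0,0,21],[0,0,0],1]
    - [[0,0,21],[0,0,0],1]

```text
time: 3.17
ee_pos: [0.4474, -0.179, 0.1329]
tool_rot: [-3.141, -0.0, 1.485]
force: [0.8, 0.2, 0.7]
grip_width: 0.004
```

apply_moves:
  moves:
    - [[0,0,2],[0,0,0],1]
    - [[0,0,4],[0,0,0],1]
    - [[0,0,4],[0,0,0],1]

```text
time: 3.42
ee_pos: [0.4477, -0.1787, 0.1292]
tool_rot: [-3.142, -0.001, 1.485]
force: [1.2, 3.3, 3.9]
grip_width: 0.003
```

apply_moves:
  moves:
    - [[0,0,1.5],[0,0,0],1]
    - [[0,0,3],[0,0,0],1]
    - [[0,0,3],[0,0,0],1]

```text
time: 3.67
ee_pos: [0.4478, -0.1782, 0.1267]
tool_rot: [3.141, -0.002, 1.485]
force: [-2.5, 8.2, 15.3]
grip_width: 0.004
```

apply_moves:
  moves:
    - [[0,0,1],[0,0,0],1]
    - [[0,0,2],[0,0,0],1]
    - [[0,0,2],[0,0,0],1]

```text
time: 3.92
ee_pos: [0.448, -0.1783, 0.126]
tool_rot: [3.141, -0.003, 1.485]
force: [-8.4, 11.1, 36.9]
grip_width: 0.008
```

The force rises stiffly to 37 N with almost no travel left, so the rocker is at its stop. I'll lift, move over the key, and check.

apply_moves:
  moves:
    - [[0,0,-10],[0,0,0],1]
    - [[0,0,-25],[0,0,0],1]
    - [[0,0,-35],[0,0,0],1]
    - [[-10,35,-35],[0,0,0],1]
    - [[-22.5,75,-35],[0,0,0],1]
    - [[-22.5,75,-35],[0,0,0],1]
    - [[-22.5,75,-35],[0,0,0],1]
    - [[-22.5,75,-35],[0,0,0],1]

```text
time: 4.58
ee_pos: [0.5196, -0.2084, 0.1588]
tool_rot: [-3.14, 0.0, 1.484]
force: [-0.8, -0.7, -1.0]
grip_width: 0.004
```

```bash
python3 - <<'E'
from h import *
o=get_obs();print(o['ee_pos'],o['force'],abs(o['qvel']).max())
for n in('side','top'):
    c=calibration(n);p,d=read_camera(n);cv2.imwrite(f'pics/{n}2.png',cv2.resize(p[100:290,220:400],None,fx=3,fy=3,interpolation=cv2.INTER_CUBIC))
    np.savez(f'{n}2.npz',p=p,d=d)
    for f in (f'{n}0.npz',f'{n}2.npz'):
        z=np.load(f);C=cloud(c,z['d'],300,360,200,245).reshape(-1,3)
        col=z['p'][200:245,300:360].max(2).ravel()<75
        q=(C-[.4454,-.2017,0]);a=-.085
        xl=q[:,0]*np.cos(a)+q[:,1]*np.sin(a);yl=-q[:,0]*np.sin(a)+q[:,1]*np.cos(a)
        for lo in range(-30,30,10):
            s=col&(abs(xl)<.011)&(yl>lo/1e3)&(yl<(lo+10)/1e3)&(C[:,2]>.09)&(C[:,2]<.13)
            print(f,lo,s.sum(),np.median(C[s,2]).round(4) if s.any() else '')
E
```

```text
[ 0.51958948 -0.20843413  0.1588135 ] [-0.81168677 -0.70000782 -0.96295491] 0.02610364573759945
side0.npz -30 43 0.1067
side0.npz -20 44 0.108
side0.npz -10 44 0.1097
side0.npz 0 46 0.1117
side0.npz 10 45 0.1133
side0.npz 20 37 0.1153
side2.npz -30 35 0.1155
side2.npz -20 46 0.1145
side2.npz -10 46 0.1124
side2.npz 0 46 0.1101
side2.npz 10 28 0.108
side2.npz 20 1 0.105
top0.npz -30 41 0.1066
top0.npz -20 41 0.1086
top0.npz -10 47 0.1098
top0.npz 0 45 0.1125
top0.npz 10 45 0.1142
top0.npz 20 34 0.1158
top2.npz -30 0 
top2.npz -20 0 
top2.npz -10 0 
top2.npz 0 0 
top2.npz 10 0 
top2.npz 20 0
```

View pics/side2.png

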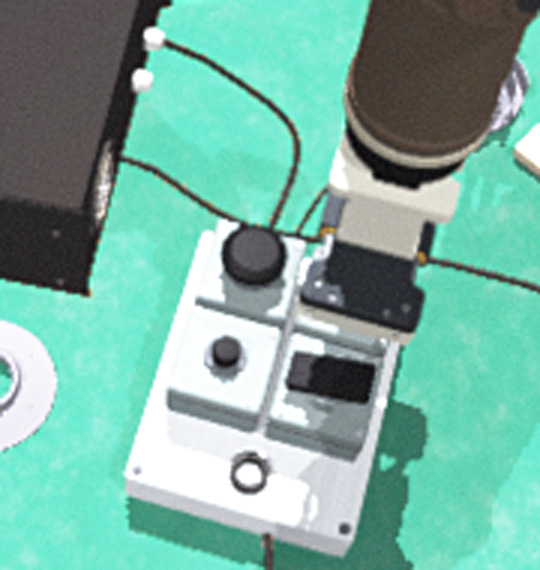

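In the side view the rocker is tipped: its slope went from about +0.18 to -0.22 rad, which matches the full 0.40. Next is the key, whose top should be about 30 mm below the tip.

apply_moves:
  moves:
    - [[0,0,12],[0,0,0],1]
    - [[0,0,24],[0,0,0],1]
    - [[0,0,28],[0,0,0],1]
    - [[0,0,32],[0,0,0],1]
    - [[0,0,35],[0,0,0],1]
    - [[0,0,35],[0,0,0],1]

```text
time: 5.18
ee_pos: [0.5199, -0.2079, 0.1236]
tool_rot: [-3.141, -0.0, 1.485]
force: [0.8, 0.2, 0.2]
grip_width: 0.004
```

apply_moves:
  moves:
    - [[0,0,2],[0,0,0],1]
    - [[0,0,4],[0,0,0],1]
    - [[0,0,4],[0,0,0],1]

```text
time: 5.43
ee_pos: [0.5205, -0.2084, 0.1213]
tool_rot: [3.141, -0.0, 1.484]
force: [-3.7, 2.4, 10.6]
grip_width: 0.006
```

apply_moves:
  moves:
    - [[0,0,1],[0,0,0],1]
    - [[0,0,1],[0,0,0],1]

```text
time: 5.6
ee_pos: [0.5206, -0.2084, 0.1211]
tool_rot: [3.14, -0.001, 1.484]
force: [-7.1, 3.3, 22.5]
grip_width: 0.005
```

apply_moves:
  moves:
    - [[0,0,1],[0,0,0],1]
    - [[0,0,1],[0,0,0],1]
    - [[0,0,-15],[0,0,0],1]
    - [[0,0,-30],[0,0,0],1]
    - [[0,0,-45],[0,0,0],1]
    - [[38,0,-45],[0,0,0],1]
    - [[76,0,-45],[0,0,0],1]
    - [[76,0,-45],[0,0,0],1]
    - [[76,0,-45],[0,0,0],1]
    - [[76,0,-45],[0,0,0],1]

```text
time: 6.43
ee_pos: [0.5271, -0.1325, 0.1644]
tool_rot: [3.141, 0.0, 1.486]
force: [-0.0, -0.7, 0.3]
grip_width: 0.008
```

```bash
python3 - <<'E'
from h import *
o=get_obs();print(o['ee_pos'],o['force'],abs(o['qvel']).max())
for n in('side','top'):
    c=calibration(n);p,d=read_camera(n);cv2.imwrite(f'pics/{n}3.png',cv2.resize(p[100:290,220:400],None,fx=3,fy=3,interpolation=cv2.INTER_CUBIC))
    np.savez(f'{n}3.npz',p=p,d=d)
    for f in (f'{n}0.npz',f'{n}3.npz'):
        z=np.load(f);C=cloud(c,z['d'],315,360,165,220).reshape(-1,3)
        col=z['p'][165:220,315:360].max(2).ravel()<75
        q=C-[.521,-.2075,0];s=col&(abs(q[:,0])<.014)&(abs(q[:,1])<.014)&(C[:,2]<.125)&(C[:,2]>.09)
        print(f,s.sum(),np.percentile(C[s,2],[50,80]).round(4) if s.any() else '')
E
```

```text
[ 0.52706525 -0.13249055  0.16444074] [-0.03532856 -0.66513762  0.26326832] 0.02635691454108763
side0.npz 52 [0.11   0.1108]
side3.npz 65 [0.1018 0.1031]
top0.npz 157 [0.1105 0.1119]
top3.npz 0
```

View pics/side3.png

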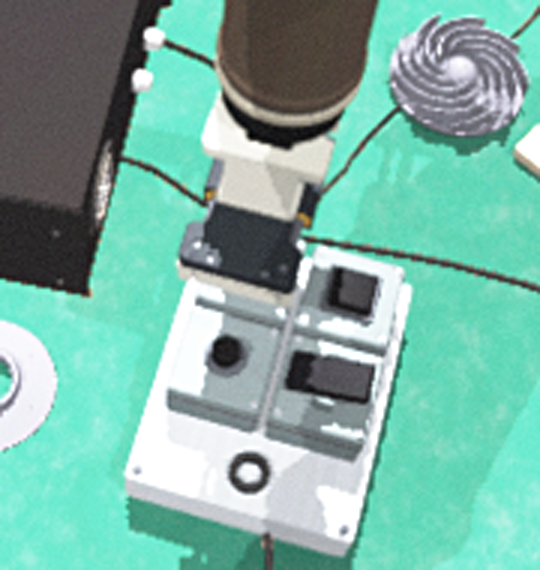

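View pics/top3.png

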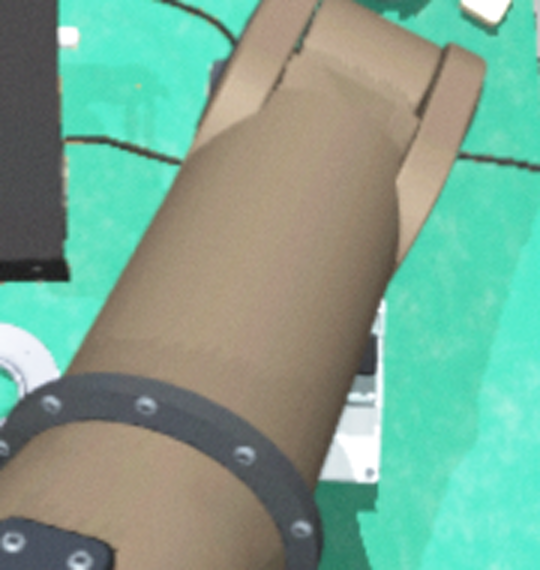

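The key has dropped 8 mm (0.110 to 0.102) and the rocker is still tipped. Now the mushroom.

apply_moves:
  moves:
    - [[0,0,12],[0,0,0],1]
    - [[0,0,22],[0,0,0],1]
    - [[0,0,27],[0,0,0],1]
    - [[0,0,30],[0,0,0],1]
    - [[0,0,33],[0,0,0],1]
    - [[0,0,35],[0,0,0],1]
    - [[0,0,35],[0,0,0],1]

```text
time: 7.12
ee_pos: [0.5262, -0.1329, 0.129]
tool_rot: [-3.141, 0.0, 1.484]
force: [-3.6, -2.1, 5.2]
grip_width: 0.002
```

apply_moves:
  moves:
    - [[0,0,2],[0,0,0],1]
    - [[0,0,4],[0,0,0],1]
    - [[0,0,4],[0,0,0],1]

```text
time: 7.37
ee_pos: [0.5267, -0.1328, 0.127]
tool_rot: [3.141, -0.001, 1.484]
force: [-9.9, 0.7, 24.4]
grip_width: 0.004
```

apply_moves:
  moves:
    - [[0,0,1],[0,0,0],1]
    - [[0,0,1],[0,0,0],1]
    - [[0,0,1],[0,0,0],1]

```text
time: 7.62
ee_pos: [0.5268, -0.1329, 0.1268]
tool_rot: [3.14, -0.002, 1.484]
force: [-12.2, 2.4, 35.8]
grip_width: 0.006
```

```bash
python3 - <<'E'
from h import *
p,d=read_camera('side');cv2.imwrite('pics/side4.png',cv2.resize(p[100:290,220:400],None,fx=3,fy=3,interpolation=cv2.INTER_CUBIC))
p0=np.load('side0.npz')['p']
print('left half diff',(cv2.absdiff(p,p0).max(2)[180:310,90:250]>60).sum())
o=get_obs();print(o['time'],o['ee_pos'],o['force'],abs(o['qvel']).max())
E
```

```text
left half diff 10468
7.6667 [ 0.52682302 -0.13290234  0.12681636] [-13.51502492   1.31419149  35.53578296] 0.002023414870399774
```

View pics/side4.png

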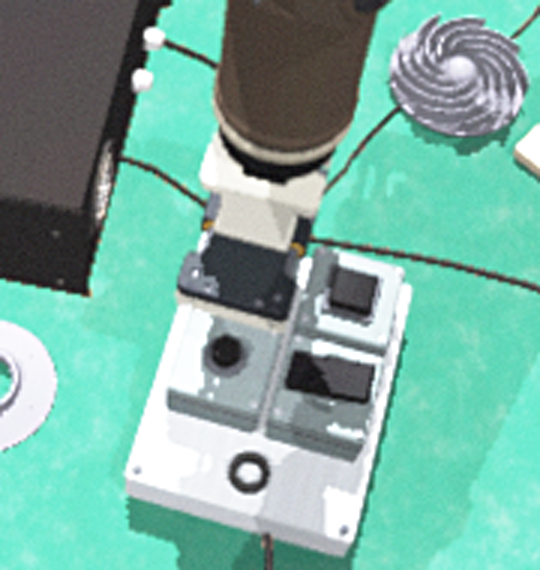

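The side view shows the key down, the rocker tipped, and the small button and seal unchanged. I'll ease the push by 1 mm for margin and look at the full view.

apply_moves:
  moves:
    - [[0,0,-0.5],[0,0,0],1]
    - [[0,0,-1],[0,0,0],1]
    - [[0,0,-1],[0,0,0],1]

```text
time: 7.92
ee_pos: [0.5268, -0.1329, 0.127]
tool_rot: [3.141, -0.001, 1.484]
force: [-9.3, 0.8, 24.7]
grip_width: 0.005
```

```bash
python3 - <<'E'
from h import *
p,d=read_camera('side');cv2.imwrite('pics/side5.png',p)
E
```

```text
(no output)
```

View pics/side5.png

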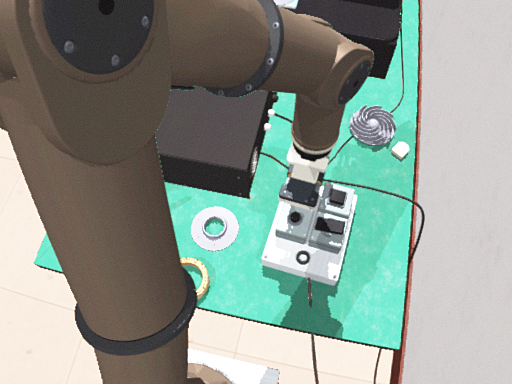

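The ring at (215,228) and the seal at (303,257) are where they were. The plug is hidden behind the arm. The mushroom is held against its stop at 25 N, so I'm handing in.

```bash
python3 -c "
from rig import *
print(sign_off())"
```

```text
the job is handed in; nothing more can be done
None
```

I pressed all three controls in the order asked, with the fingers closed, and handed the job in at about 8 s with the mushroom button still held down.

| Control | Last check |
|---|---|
| Rocker | Slope went from about +0.18 to -0.22 rad in the depth readings (the full 0.40); it took 37 N at the stop. |
| Square key | Top went from 0.110 to 0.102 m (the full 8 mm), and the tip rested at the same height. |
| Mushroom button | Tip at 0.108 m, so about 10 mm down on its stop. It reached 36 N there and I eased it to about 25 N before handing in. |

- **Left alone:** The small button and the seal looked unchanged in the side close-up taken with the mushroom held down. The cover ring was still in place in the last full side view.
- **Not checked:** The arm hid the plug in the final picture. The arm passed well above it on the way over, with the fingertips at least 0.2 m up.
- **Disagreed:** An automatic before/after picture comparison on the left side flagged a large change. I put that down to the arm covering the area. The top camera was blocked for the key and rocker after they were pressed, so those checks rest on the side camera and the arm's own readings.

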